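# Lock a carving down with a quarter-turn hold-down bolt

## Robot

A 6-joint arm with a two-finger parallel gripper is mounted at the origin on the work surface. World frame = base frame: x ahead of the robot, y to its left, z up, the work surface at z = 0. Lengths are in mm, angles in rad, forces in N, time in s.
With the tool pointing down it reaches from about 275 to 775 mm from the base axis. Payload 14.6 kg.
Tool frame: the origin (TCP) lies on the centre line of the jaws, within the pads' length; the fingertips stand 17 mm ahead of it and the grasp point (between the pads) lies 2 mm behind it (env.tip_extent is the distance from the TCP to the fingertips, in mm); z points along the fingers, y is the line along which they close (so a half turn about z gives the same grasp; the last joint's range is limited). The gripper opens to 85 mm and grips with 20 to 120 N. Pads are 22 mm wide; open, the fingers measure 114 mm over their backs; the gripper's body (76 mm by 85 mm) begins 54 mm behind the grasp point. The pads swing forward as they close: fully open they stand 13 mm farther back than shut.
Start: joints at [-1.409, 0.263, -0.048, 1.259, 0, 1.415], TCP at [163.546, -498.88, 248.278] pointing down, gripper open.
Joint ranges: [-2.65, 2.65], [-0.89, 1.7], [-1.18, 1.37], [-2.13, 2.11], [-1.35, 1.29], [-3.14, 3.14]. Speed limits (rad/s): [1.89, 1.89, 2.57, 2.79, 3.14, 3.14].

## Interface

Orientations are given as a unit quaternion [x, y, z, w].
In Python, from rig import env, viewer, nets gives the robot as it stands.
- The arm moves only by the tool carry_out, never from a script. Its argument "moves" is a list of rows, each a list of 3 entries, a list of its own where there are three numbers: the turn, a rotation vector about the tool's x, y, z in rad, then the shift along the tool's x, y, z in m, then the gripper command: -1 is fully open, 1 is shut, values between are in proportion. In form: [[[rx, ry, rz], [x, y, z], grip], ...]. A call has 1 to 12 rows; each row is the pose to reach, as a shift and turn from the pose commanded when the call began, along the tool's axes at that moment; what a row does not reach only later rows make up. A row lasts 1/10 s, in which the tool goes at most 50 mm and 8.59 degrees, less where a joint would pass 70% of its speed; a pose out of reach is approached as far as the arm can. A call with a gripper value outside its range is refused whole. The fingers move at their own pace and stop on an object; "squeeze" is the grip in N (left out, the last holds). Time passes only in rows, so rows that repeat a pose let the fingers close. It gives the time, the measured TCP pose, the force, the opening and the grip force at its end, in the units of the state.
- env.sense(): the state, without advancing time (a new reading comes with each control period).
- viewer.get_image(name): name is "side" or "top"; returns a dict with "frame" (400x640x3 uint8, blue, green, red), "mtx" (3x3 intrinsics, pixels), "R" (3x3) and "t" (3): a world point X has camera coordinates R X + t. Camera axes: x right, y down, z forward; pixel columns grow to the right and rows downward; lengths in mm; the calibration is good to about 2 mm. A picture is of the moment at which its call begins. There is no depth.
- env.close_job(): hands the job in; it is judged then, once.
Trained networks look in the newest picture that a camera, given by its name, has taken for a name from the list of things; names that differ only in an ending like _2 or _b are one class to them, and where a whole thing is asked for, a point or a joint stands for the part that bears it (a point fixed in the world has none). Each returns a list of dicts, best first, with "confidence" (0 to 1); they miss things now and then, are a little off and sometimes report something else, mostly with a low value. They report only what shows in the picture. A call takes as long as a camera call.
- nets.outline_of(camera, target): "mask" (400x640 bool, what is visible of it) and "rect" ([centre column, centre row, width, height] in pixels, round what is visible of it).
The state is a dict: "clock": time; "q": joint angles; "joint_velocities": joint speeds; "tau": joint torques, N m; "position": TCP position; "eef_rot": TCP orientation; "force": force on the tool from outside, world axes, zero at the start; "wrist_torque": the same for the moment, N m; "grip_width": opening from 0.0 (shut) to 1.0 (fully open); "finger_force": force on a finger pad.
Only numpy, scipy, OpenCV 4.12 (cv2) and the standard library are available. Lean on these libraries where they do the work, as an engineer would, in place of code of your own. Each camera call takes 0.05 s, during which the arm holds its last target. There are 200 camera calls.

## Task

Clamp the marble tortoise down for carving: take the spring-loaded T-bolt from its wooden rack, pass its T-head down through the long slot of the red strap and feel for the slot in the steel bar beneath, then press it against its spring, turn it a quarter turn clockwise (seen from above) until it stops, and let it up so that the head seats crosswise under the bar and the strap grips the marble slab. Do not force it: a few kilos of push is plenty, and more than about six kilos of push or twist against the clamp would spoil it. Leave the bolt locked and let go of it, with the carving where it stands and the mallet, rasp and tin left alone.

Things in the scene. Friction and masses are not known exactly. Their poses are not given: they have to be found in the camera images.
- bolt_grip (a point): Centre of the T-bolt's orange wing handle, a flat upright bar 50 mm long (x), 14 mm thick (y), 26 mm high (z, up the bolt). The T-head is in line with the handle (same x); its underside is 105 mm below this point. The bolt starts hanging upright by its brass sleeve in the rack: lift it straight up by 50 mm or more to clear it.
- bolt: Spring-loaded T-bolt, 118 mm tall, about 0.2 kg. Origin: centre of the underside of its steel T-head; z up the bolt, x along the head. Head 30 (x) x 11 (y) x 8 mm high, its lowest 1.5 mm tapering to 28 x 9 mm; 9 mm shank above.
- sleeve_foot (a point): Centre of the underside of the bolt's brass sleeve, a flange 28 mm across too wide for the slots, 45 mm above the head's underside. When it meets the strap it slides up the shank by up to 14 mm against a spring: 5 N to start it, plus 1 N per mm, 19 N when fully up.
- slot (a point): Centre of the long slot in the red strap, level with the strap's top. Slot 76 mm long (x, towards the carving) and 15 mm wide (y); strap 10 mm thick, 38 mm wide. The steel bar under it: top 36.5 mm and underside 46.5 mm below this point. The head's underside is 45 mm below when the sleeve meets the strap, 55 to 59 mm below when the head is free to turn, 52 mm when locked.
- bed: Clamping bed, 330 x 144 mm, top 45 mm up, fixed; origin on the bench 81 mm below the strap slot's centre, same axes. Along it lies a steel bar with an entry slot 32 (x) x 13 mm, in line with the strap's slot. The bar is set anywhere within 20 mm either way along x and is not measured: find its slot through the strap's slot, by feel (the head rests on the bar till it drops in) or by eye.
- strap: Red clamp strap, 169 mm long. Origin on its pivot at the heel, 85 mm behind the slot's centre; x to its nose, whose brass pad rests on the slab. The bolt turned clockwise (seen from above) below the bar meets stop lugs at a quarter turn (the other way it stops short of it); let up, the head rises 2.5 mm into a 16 mm wide cross groove in the bar's underside and the spring pulls the strap down with 12 N.
- carving: White marble tortoise on a marble slab 110 x 110 x 24 mm, 59 mm tall in all, standing loose on the bed with one edge under the strap's nose. Origin: centre of the slab's underside.
- rack: Wooden block 120 x 70 x 50 mm high with a foot board 132 x 82 mm, fixed. The bolt hangs in its slot (40 x 16 mm, at the middle). Origin: centre of its underside, x along the slot.
- mallet: Wooden mallet lying on the bench, 270 mm long, head 72 mm across. Origin on the bench under its neck.
- rasp: Rasp lying on the bench, 270 mm long, 22 mm wide, with a wooden handle. Origin on the bench under it.
- tin: Open steel plaster tin with two small handles, 90 mm across and 60 mm high. Origin: centre of its underside.

How it is judged (in metres and radians):
On the way, in this order (a step that is already met when the one before it is completed fails the run):
1. the T-head has been passed through the strap and the bar, lengthwise, to below the bar (z of bolt in the frame of bed below 0.027 m and horizontal distance between bolt and slot below 0.024 m and angle between the x axis of bolt and the x axis of bed, either way round below 0.35 rad), for 0.05 s.
2. the T-head has been turned a quarter turn below the bar (z of bolt in the frame of bed below 0.032 m and horizontal distance between bolt and slot below 0.024 m and angle between the x axis of bolt and the y axis of bed, either way round below 0.2 rad), for 0.05 s.
At the end, for the whole second after the job is handed in: The T-head sits crosswise (within 0.2 rad) in the groove under the bar, its underside 49 to 53.5 mm below the strap's top and within 24 mm of the slot centre; the strap presses on the slab with over 4 N; the carving is within 10 mm of its start; the bolt is still and released (all of step 2 and z of bolt in the frame of bed above 0.0275 m and contact force between strap and carving above 4 N and distance of carving from where it was at the start of the episode below 0.01 m and linear speed of bolt below 0.02 m/s); the robot touches nothing.
It fails at once if the bolt is forced: more than 60 N between the bolt and the clamping bed with its bar and strap (contact force between bolt and bed above 60 N).
It fails at once if the carving is shifted by more than 10 mm (distance of carving from where it was at the start of the episode above 0.01 m).
It fails at once if the mallet, rasp or tin is moved by more than 30 mm (distance of any of mallet, rasp, tin from where it was at the start of the episode above 0.03 m).
It also fails if it takes over 72 s, if anything falls off the work surface, if the arm or the gripper's body presses on something with over 40 N, if the wrist force passes 120 N, or if a joint passes its speed limit or range.

## Working session

There is one attempt and no reset: what is moved stays moved. The work goes in short steps, Python scripts to look and compute and a tool call to move; the robot and the scene stay as the last step left them, time stands still between calls to the robot, and variables do not carry over. Pictures are saved under pics/ and viewed, at most 10 in all, crops included, and the job is handed in when it is done.

Besides the shell and the picture viewer there is one more tool, called after "Request:" by a JSON object that holds its "fn" and its "kwargs". carry_out: Moves the arm, as the interface text tells. Its arguments: {"type":"object","properties":{"moves":{"type":"array","items":{"type":"array"}},"squeeze":{"type":"number"}},"required":["moves"]}

```bash
mkdir -p pics; ls; python3 - <<'E'
from rig import env,viewer,nets
import cv2,numpy as np
for c in("side","top"):
    d=viewer.get_image(c); cv2.imwrite(f"pics/{c}0.png",d["frame"]); print(c,d["mtx"].round(1).tolist(),d["R"].round(4).tolist(),d["t"].round(1).tolist())
    for n in("bolt","bolt_grip","strap","rack","carving","bed"):
        for o in nets.outline_of(c,n)[:2]: print(n,round(o["confidence"],2),np.round(o["rect"],1))
print(env.sense())
E
```

```text
pics
side [[510.0, 0.0, 315.6], [0.0, 510.0, 207.3], [0.0, 0.0, 1.0]] [[-0.6974, -0.7166, -0.0108], [-0.4936, 0.4911, -0.7178], [0.5197, -0.4952, -0.6962]] [368.5, 344.0, 1392.5]
bolt 0.49 [359.6 179.3  14.9  23.7]
bolt_grip 0.66 [358.9 184.2  14.2  20.3]
strap 0.86 [264.6 263.2  27.9  45. ]
rack 0.62 [352.1 194.3  29.   28.5]
carving 0.78 [252.7 240.   46.4  39.8]
bed 0.62 [266.9 269.2  76.4 103. ]
top [[502.2, 0.0, 322.4], [0.0, 502.2, 206.3], [0.0, 0.0, 1.0]] [[0.0118, -0.9999, -0.0113], [-0.9944, -0.0105, -0.1049], [0.1048, 0.0124, -0.9944]] [1.9, 556.1, 1591.1]
bolt 0.57 [393.6 209.7  13.3  17.2]
bolt_grip 0.66 [393.9 211.7  16.2  14.7]
strap 0.8 [252.5 220.4  31.4  51.2]
rack 0.8 [387.9 215.2  35.2  43.5]
carving 0.75 [264.4 189.9  44.9  44.9]
bed 0.88 [255.1 213.8  80.1 110.8]
{'clock': 0.7, 'q': array([-1.40928533e+00,  2.63092746e-01, -4.83210504e-02,  1.25943865e+00,
       -1.21707589e-05,  1.41547765e+00]), 'joint_velocities': array([ 2.14346410e-04,  1.93532013e-04,  1.71808540e-03, -1.01580898e-03,
       -8.45215130e-05, -2.68514074e-05]), 'tau': array([-2.85196285e-03, -6.37299800e+01,  3.84744644e+01,  4.80841027e-04,
       -3.61684920e-05,  1.11401448e-05]), 'position': array([ 163.54546165, -498.85202688,  248.27431044]), 'eef_rot': array([ 9.87478588e-01,  1.57753093e-01, -6.17223086e-06, -2.80418478e-05]), 'force': array([0.91685681, 0.61118992, 0.38062427]), 'wrist_torque': array([-0.01885063, -0.00476555, -0.00878361]), 'finger_force': 0.0, 'grip_width': 0.9994250504898773}
```

```bash
python3 - <<'E'
import cv2,numpy as np
t=cv2.imread("pics/top0.png");s=cv2.imread("pics/side0.png")
r=lambda i,x,y,w,h,k:cv2.resize(i[y:y+h,x:x+w],None,fx=k,fy=k,interpolation=cv2.INTER_CUBIC)
cv2.imwrite("pics/a.png",r(t,210,150,220,130,3.6))
cv2.imwrite("pics/b.png",r(s,200,150,200,150,4))
E
```

```text
(no output)
```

View pics/a.png

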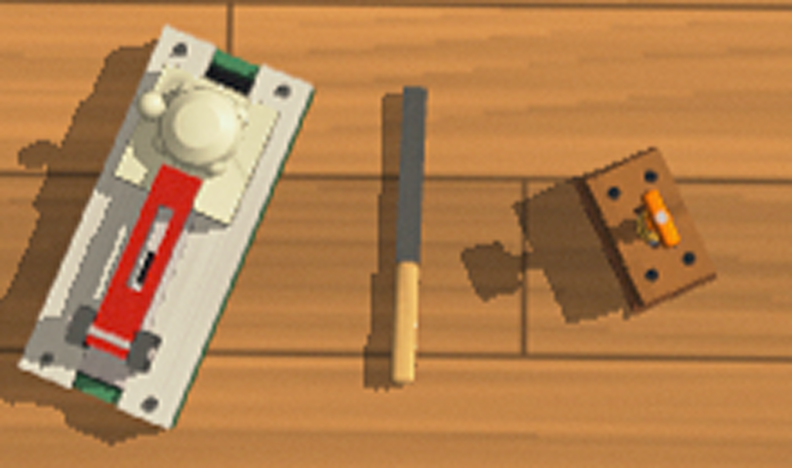

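View pics/b.png

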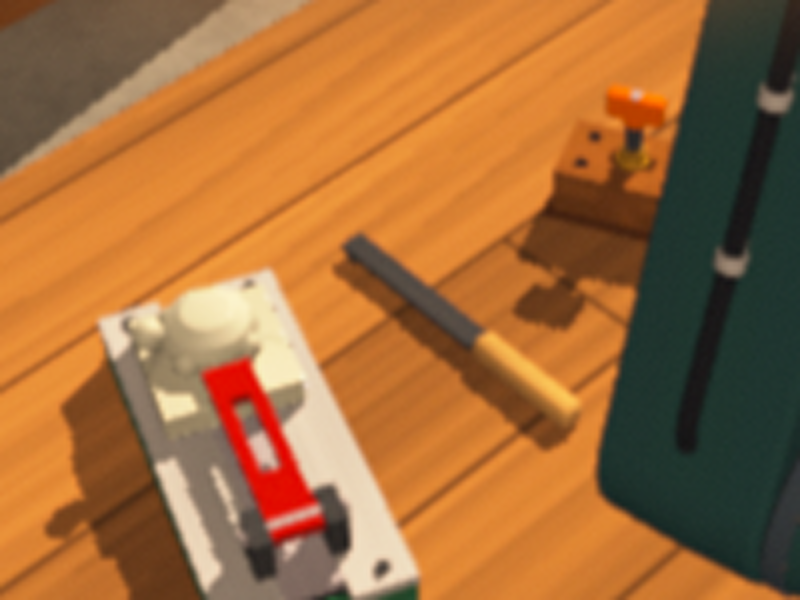

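```bash
cat > h.py <<'E'
import cv2,numpy as np
from scipy.optimize import least_squares
def red(im): 
    h=cv2.cvtColor(im,cv2.COLOR_BGR2HSV).astype(int); return (((h[...,0]<5)|(h[...,0]>172))&(h[...,1]>190)&(h[...,2]>90)).astype(np.uint8)
def orange(im):
    h=cv2.cvtColor(im,cv2.COLOR_BGR2HSV).astype(int); return ((h[...,0]>=6)&(h[...,0]<18)&(h[...,1]>225)&(h[...,2]>180)).astype(np.uint8)
def ray(d,uv):
    v=d["R"].T@np.linalg.solve(d["mtx"],[uv[0],uv[1],1.]); return -d["R"].T@d["t"],v/np.linalg.norm(v)
def atz(d,uv,z):
    c,v=ray(d,uv); return c+v*(z-c[2])/v[2]
def tri(a,ua,b,ub):
    c1,v1=ray(a,ua);c2,v2=ray(b,ub); s=np.linalg.lstsq(np.c_[v1,-v2],c2-c1,rcond=None)[0]
    p,q=c1+s[0]*v1,c2+s[1]*v2; return (p+q)/2,np.linalg.norm(p-q)
def proj(d,X):
    x=(d["R"]@np.asarray(X,float).T).T+d["t"]; x=x@d["mtx"].T; return x[:,:2]/x[:,2:]
def big(m):
    n,l,s,c=cv2.connectedComponentsWithStats(m); k=1+np.argmax(s[1:,4]); return (l==k).astype(np.uint8)
E
python3 - <<'E'
from h import *
from rig import viewer
D={c:viewer.get_image(c) for c in("top","side")}
K=8; up=lambda u:(np.asarray(u)+.5)/K-.5
B={}
for c,box in(("top",(210,150,220,130)),("side",(200,150,200,150))):
    d=D[c];x,y,w,h=box;print(c,"cam",(-d["R"].T@d["t"]).round(0))
    im=cv2.resize(d["frame"][y:y+h,x:x+w],None,fx=K,fy=K,interpolation=cv2.INTER_CUBIC)
    for n,f in(("handle",orange),("strap",red)):
        m=big(f(im)); M=cv2.moments(m,True); cs,hi=cv2.findContours(m,cv2.RETR_CCOMP,cv2.CHAIN_APPROX_NONE)
        o=max(cs,key=cv2.contourArea); 
        r=cv2.minAreaRect(o); bp=up(cv2.boxPoints(r))+[x,y]
        cen=up([M["m10"]/M["m00"],M["m01"]/M["m00"]])+[x,y]
        print(n,M["m00"]/K/K,cen.round(2),bp.round(1).tolist())
        B[c,n]=cen
        if n=="strap":
            for k,q in zip(cs,hi[0]):
                if q[3]>=0 and cv2.contourArea(k)>K*K*4:
                    r=cv2.minAreaRect(k); b=up(cv2.boxPoints(r))+[x,y]; print(" hole",cv2.contourArea(k)/64,b.round(1).tolist())
                    P=np.array([atz(d,u,81) for u in b]); print(P[:,:2].round(1).tolist(),P.mean(0).round(1)); B[c,"hole"]=b.mean(0)
            q=np.array([atz(d,u,81) for u in bp]);print(" strap@81",q[:,:2].round(1).tolist())
        elif c=="top":
            q=np.array([atz(d,u,110) for u in bp]);print(" handle@110",q[:,:2].round(1).tolist())
for n in("handle","hole"):
    if ("side",n) in B and ("top",n) in B: print(n,tri(D["top"],B["top",n],D["side"],B["side",n]))
E
```

```text
top cam [ 386.  -12. 1641.]
handle 19.109375 [391.26 205.31] [[388.4, 203.4], [392.0, 201.8], [394.5, 207.4], [390.9, 209.0]]
 handle@110 [[558.6, -194.9], [563.7, -205.8], [546.5, -213.5], [541.4, -202.6]]
strap 438.953125 [250.27 220.18] [[235.2, 239.6], [254.5, 194.9], [265.8, 199.8], [246.5, 244.5]]
 hole 128.125 [[243.5, 229.2], [253.7, 205.5], [258.9, 207.7], [248.7, 231.4]]
[[476.1, 252.3], [550.8, 222.5], [544.0, 206.1], [469.4, 235.9]] [510.1 229.2  81. ]
 strap@81 [[443.5, 277.1], [584.1, 220.7], [569.2, 185.1], [428.9, 241.7]]
side cam [-297.  785. 1220.]
handle 104.34375 [358.4  176.34] [[349.9, 179.7], [351.6, 170.4], [366.9, 173.2], [365.2, 182.5]]
strap 399.734375 [263.87 259.62] [[249.6, 243.0], [262.4, 237.5], [278.8, 275.0], [266.0, 280.6]]
 hole 104.6640625 [[256.6, 251.1], [262.3, 248.4], [270.7, 266.3], [265.0, 268.9]]
[[543.3, 227.3], [539.5, 208.7], [470.3, 235.3], [474.3, 253.3]] [506.8 231.1  81. ]
 strap@81 [[582.8, 222.0], [573.2, 180.1], [429.9, 239.7], [440.2, 278.2]]
handle (array([ 547.39722631, -209.19011221,  104.65147293]), np.float64(15.419288403564273))
hole (array([509.95055401, 229.51108336,  76.44086121]), np.float64(1.1596359724964513))
```

```bash
cat >> h.py <<'E'
def hull(d,p,yaw,L=(50,14,26)):
    c,s=np.cos(yaw),np.sin(yaw);R=np.array([[c,-s,0],[s,c,0],[0,0,1]])
    X=np.array([[a,b,e] for a in(-.5,.5) for b in(-.5,.5) for e in(-.5,.5)])*L
    return cv2.convexHull(proj(d,X@R.T+p).astype(np.float32))
E
python3 - <<'E'
from h import *
from rig import viewer
D={c:viewer.get_image(c) for c in("top","side")}
t=D["top"]["frame"];h=cv2.cvtColor(t,cv2.COLOR_BGR2HSV)
print(h[200:222:2,386:404:2].tolist()[3:6])
K=8;T={}
for c,(x,y,w,hh) in(("top",(380,195,30,35)),("side",(340,165,40,30))):
    im=cv2.resize(D[c]["frame"][y:y+hh,x:x+w],None,fx=K,fy=K,interpolation=cv2.INTER_CUBIC)
    q=cv2.cvtColor(im,cv2.COLOR_BGR2HSV).astype(int)
    m=((q[...,0]>=5)&(q[...,0]<20)&(q[...,1]>215)&(q[...,2]>150)).astype(np.uint8)
    m=cv2.morphologyEx(m,cv2.MORPH_OPEN,np.ones((7,7)));m=cv2.morphologyEx(m,cv2.MORPH_CLOSE,np.ones((25,25)));m=big(m)
    cnt=max(cv2.findContours(m,0,1)[0],key=cv2.contourArea); T[c]=(cnt.astype(np.float32)+.5)/K-.5+[x,y]; T[c]=T[c].astype(np.float32)
    cv2.imwrite(f"pics/m_{c}.png",np.hstack([im,cv2.cvtColor(m*255,cv2.COLOR_GRAY2BGR)]))
    print(c,cv2.contourArea(T[c]),cv2.boundingRect(T[c]))
def mom(k):
    M=cv2.moments(k);a=M["m00"];return np.array([M["m10"]/a,M["m01"]/a]),np.array([M["mu20"],M["mu11"],M["mu02"]])/a
def f(p):
    r=[]
    for c in D:
        a,b=mom(T[c]);e,g=mom(hull(D[c],p[:3],p[3])); r+=list((a-e)*3)+list((b-g)*.3)
    return r
for y0 in(-1.2,-2):
    s=least_squares(f,[552,-210,110,y0],x_scale=[1,1,1,.01],diff_step=1e-4);print(s.x.round(3),s.cost,s.fun.round(1))
t1=cv2.resize(t[195:250,230:275],None,fx=9,fy=9,interpolation=cv2.INTER_CUBIC)
s1=cv2.resize(D["side"]["frame"][235:290,245:290],None,fx=9,fy=9,interpolation=cv2.INTER_CUBIC)
a=cv2.imread("pics/m_top.png");b=cv2.imread("pics/m_side.png")
cv2.imwrite("pics/c.png",cv2.resize(np.hstack([t1,s1]),(800,489)))
E
```

```text
[[[14, 178, 178], [14, 199, 124], [13, 243, 216], [16, 246, 243], [15, 224, 172], [14, 176, 161], [13, 168, 155], [14, 159, 176], [15, 157, 177]], [[12, 138, 72], [13, 151, 83], [13, 240, 137], [15, 219, 245], [15, 181, 242], [13, 161, 141], [14, 175, 153], [13, 168, 162], [15, 156, 173]], [[14, 171, 152], [19, 169, 110], [13, 229, 110], [12, 82, 212], [11, 27, 207], [14, 224, 213], [14, 172, 168], [14, 175, 178], [15, 160, 172]]]
top 26.40625 (389, 210, 10, 8)
side 120.9609375 (350, 170, 17, 12)
[ 529.409 -211.562  111.889   -2.468] 49.53250295184196 [ 3.7  4.5 -2.3 -2.6 -3.6 -6.3 -0.4 -0.2  0.8  0.2]
[ 529.419 -211.555  111.883   -2.468] 49.53235486042826 [ 3.7  4.5 -2.3 -2.6 -3.6 -6.3 -0.4 -0.2  0.8  0.2]
```

View pics/c.png

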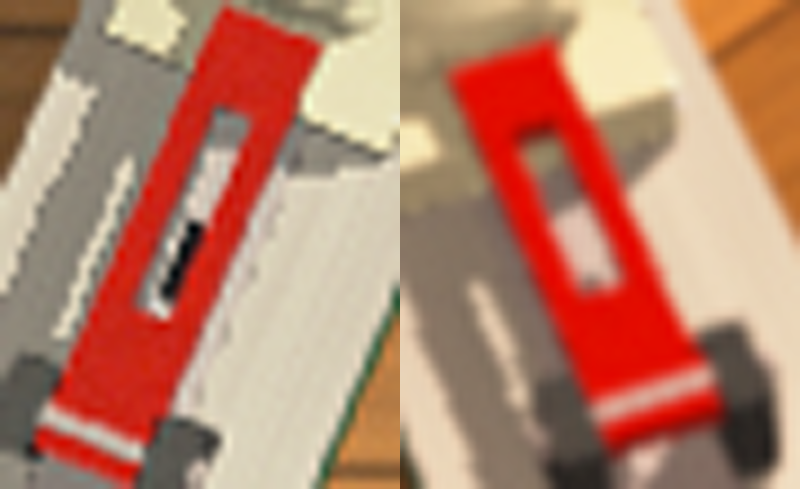

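View pics/m_top.png

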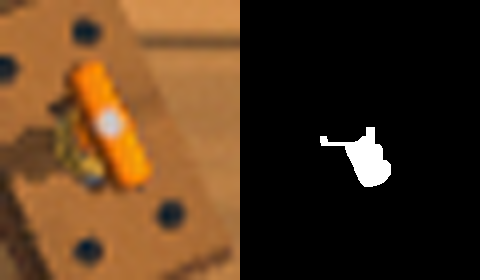

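```bash
python3 - <<'E'
from h import *
from rig import viewer
D={c:viewer.get_image(c) for c in("top","side")}
K=8
def dot(c,x,y):
    im=cv2.resize(D[c]["frame"][y-6:y+6,x-6:x+6],None,fx=K,fy=K,interpolation=cv2.INTER_CUBIC)
    q=cv2.cvtColor(im,cv2.COLOR_BGR2HSV).astype(float); w=((q[...,1]<110)&(q[...,2]>170)).astype(np.uint8); w=big(w);M=cv2.moments(w,True)
    return np.array([M["m10"],M["m01"]])/M["m00"]/K-.5+.5/K+[x-6,y-6],M["m00"]/64
a=dot("top",393,210);b=dot("side",359,173);print(a,b)
p,e=tri(D["top"],a[0],D["side"],b[0]);print("dot",p.round(1),e)
print("at123",atz(D["top"],a[0],123),atz(D["side"],b[0],123))
# top handle edges
im=cv2.resize(D["top"]["frame"][200:220,384:404],None,fx=K,fy=K,interpolation=cv2.INTER_CUBIC)
q=cv2.cvtColor(im,cv2.COLOR_BGR2HSV).astype(int);m=big(((q[...,1]>205)&(q[...,2]>185)).astype(np.uint8)|((q[...,1]<110)&(q[...,2]>170)).astype(np.uint8))
m=cv2.morphologyEx(m,cv2.MORPH_CLOSE,np.ones((17,17)))
cnt=max(cv2.findContours(m,0,1)[0],key=cv2.contourArea);bp=(cv2.boxPoints(cv2.minAreaRect(cnt))+.5)/K-.5+[384,200]
P=np.array([atz(D["top"],u,123) for u in bp]);print("handle top",P[:,:2].round(1).tolist(),P.mean(0))
for i in range(2):v=P[i+1]-P[i];print(np.linalg.norm(v),np.degrees(np.arctan2(v[1],v[0])))
# dark slot
x0,y0=236,205;im=cv2.resize(D["top"]["frame"][y0:y0+35,x0:x0+28],None,fx=K,fy=K,interpolation=cv2.INTER_CUBIC)
m=big((im.max(2)<95).astype(np.uint8));cnt=max(cv2.findContours(m,0,1)[0],key=cv2.contourArea);bp=(cv2.boxPoints(cv2.minAreaRect(cnt))+.5)/K-.5+[x0,y0]
P=np.array([atz(D["top"],u,44.5) for u in bp]);print("bar slot",P[:,:2].round(1).tolist(),P.mean(0).round(1))
c=np.array([509.,230]);u=np.array([np.cos(np.radians(-22)),np.sin(np.radians(-22))]);print("along strap",(P[:,:2]-c)@u, "across",(P[:,:2]-c)@[-u[1],u[0]])
# strap/bed fit top: model slot corners
print("rack",[ (n["confidence"],atz(D["top"],n["rect"][:2],50)) for n in __import__("rig").nets.outline_of("top","rack")[:1]])
E
```

```text
(array([393.21668502, 209.9655837 ]), 7.09375) (array([358.63628472, 173.22829861]), 2.25)
dot [ 536.6 -207.9  125. ] 0.9096228181912628
at123 [ 537.17436862 -207.8365713   123.        ] [ 537.77483391 -209.94660389  123.        ]
handle top [[557.7, -193.0], [563.6, -205.4], [517.6, -226.4], [511.7, -214.1]] [ 537.64884994 -209.73540367  123.        ]
13.746537953842124 -64.58317362918802
50.5652027031806 -155.4343460648134
bar slot [[483.1, 246.7], [510.5, 235.8], [508.0, 229.9], [480.7, 240.8]] [495.6 238.3  44.5]
along strap [-30.24021947  -0.82417657  -0.8614401  -30.27137202] across [ 5.789403    5.96937054 -0.4619501  -0.63092932]
rack [(0.79, array([ 527.56095368, -200.67131242,   50.        ]))]
```

```bash
cat > go.py <<'E'
import numpy as np,sys
from scipy.spatial.transform import Rotation as Ro
from rig import env
def goal(x,y,z,head=None):
    s=env.sense();R=Ro.from_quat(s["eef_rot"]); T=R.as_matrix()
    h=np.degrees(np.arctan2(T[1,0],T[0,0])); sh=T.T@(np.array([x,y,z])-s["position"])/1000
    print("pos",s["position"].round(2),"head",h.round(2),"tilt",np.degrees(np.arccos(-T[2,2])).round(2),"q1,q6",np.degrees(s["q"][[0,5]]).round(1),"t",s["clock"])
    print("F",s["force"].round(2),"M",s["wrist_torque"].round(3),"w",s["grip_width"],s["finger_force"])
    print("shift",sh.round(5),"rz",None if head is None else round(float(np.radians((h-head+180)%360-180)),4),"axes x",T[:,0].round(3),"y",T[:,1].round(3))
if __name__=="__main__": goal(*map(float,sys.argv[1:]))
E
python3 go.py 537.4 -208.8 200 204.5
```

```text
pos [ 163.55 -498.88  248.28] head 18.15 tilt 0.0 q1,q6 [-80.7  81.1] t 1.05
F [-0.08  0.39  0.43] M [-0.013 -0.047  0.027] w 1.0002265718971328 0.0
shift [ 0.44562 -0.15916  0.04827] rz 3.0308 axes x [ 0.95   0.312 -0.   ] y [ 0.312 -0.95   0.   ]
```

Request:
{"fn": "carry_out", "kwargs": {"moves": [[[0,0,-0.4],[0.12,-0.043,0],0],[[0,0,-0.8],[0.24,-0.086,0],0],[[0,0,-1.2],[0.36,-0.129,0],0],[[0,0,-1.6],[0.44562,-0.15916,0.04827],0],[[0,0,-1.6],[0.44562,-0.15916,0.04827],0],[[0,0,-1.6],[0.44562,-0.15916,0.04827],0],[[0,0,-1.6],[0.44562,-0.15916,0.04827],0],[[0,0,-1.6],[0.44562,-0.15916,0.04827],0],[[0,0,-1.6],[0.44562,-0.15916,0.04827],0],[[0,0,-1.6],[0.44562,-0.15916,0.04827],0],[[0,0,-1.6],[0.44562,-0.15916,0.04827],0],[[0,0,-1.6],[0.44562,-0.15916,0.04827],0]], "squeeze": 60}}

```text
clock: 2.25
position: [537.8, -208.1, 199.7]
eef_rot: [0.574, 0.819, -0.0, -0.0]
force: [0.2, -0.5, 0.6]
grip_width: 0.499
finger_force: 0.0
```

```bash
python3 go.py 537.4 -208.8 200 204.5
```

```text
pos [ 537.83 -208.14  199.67] head 110.0 tilt 0.03 q1,q6 [-29.2  40.8] t 2.25
F [ 0.22 -0.51  0.6 ] M [0.038 0.043 0.002] w 0.4985146350509899 0.0
shift [-0.00047 -0.00063 -0.00033] rz -1.6494 axes x [-0.342  0.94   0.   ] y [ 0.94   0.342 -0.   ]
```

Request:
{"fn": "carry_out", "kwargs": {"moves": [[[0,0,-1.65],[0,0,0],0],[[0,0,-1.65],[0,0,0],0],[[0,0,-1.65],[0,0,0],0],[[0,0,-1.65],[0,0,0],0],[[0,0,-1.65],[0,0,0],0],[[0,0,-1.65],[0,0,0],0],[[0,0,-1.65],[0,0,0],0],[[0,0,-1.65],[0,0,0],0],[[0,0,-1.65],[0,0,0],0],[[0,0,-1.65],[0,0,0],0],[[0,0,-1.65],[0,0,0],0],[[0,0,-1.65],[0,0,0],0]]}}

```text
clock: 3.45
position: [537.0, -209.4, 200.2]
eef_rot: [-0.21, 0.978, -0.0, 0.0]
force: [0.1, -0.2, -0.2]
grip_width: 0.5
finger_force: 0.0
```

```bash
python3 go.py 537.4 -208.8 110 204.5
```

```text
pos [ 537.01 -209.37  200.24] head -155.72 tilt 0.02 q1,q6 [-29.4 -53.7] t 3.45
F [ 0.06 -0.19 -0.18] M [ 0.053 -0.044  0.002] w 0.4998269510757556 0.0
shift [-0.00057  0.00039  0.09024] rz -0.0038 axes x [-0.912 -0.411 -0.   ] y [-0.411  0.912 -0.   ]
```

Descend, settle, then close.

Request:
{"fn": "carry_out", "kwargs": {"moves": [[[0,0,0],[0,0,0.045],0],[[0,0,0],[0,0,0.075],0],[[0,0,0],[0,0,0.09],0],[[0,0,0],[0,0,0.09],0],[[0,0,0],[0,0,0.09],1],[[0,0,0],[0,0,0.09],1],[[0,0,0],[0,0,0.09],1],[[0,0,0],[0,0,0.09],1],[[0,0,0],[0,0,0.09],1],[[0,0,0],[0,0,0.09],1]]}}

```text
clock: 4.45
position: [537.9, -209.2, 110.5]
eef_rot: [-0.211, 0.978, -0.001, 0.0]
force: [1.6, -2.5, 3.4]
grip_width: 0.149
finger_force: 62.6
```

```bash
python3 go.py 537.4 -208.8 200 158
```

```text
pos [ 537.88 -209.17  110.51] head -155.65 tilt 0.08 q1,q6 [-29.3 -53.7] t 4.45
F [ 1.64 -2.52  3.38] M [-0.522 -0.328 -0.034] w 0.148792563936552 62.59865999221802
shift [ 0.00022  0.00042 -0.08949] rz 0.8089 axes x [-0.911 -0.412 -0.001] y [-0.412  0.911 -0.001]
```

Request:
{"fn": "carry_out", "kwargs": {"moves": [[[0,0,0],[0,0,-0.03],1],[[0,0,0],[0,0,-0.07],1],[[0,0,0],[0,0,-0.12],1],[[0,0,0],[0,0,-0.13],1],[[0,0,0],[0,0,-0.13],1],[[0,0,0],[0,0,-0.13],1]]}}

```text
clock: 5.05
position: [536.9, -208.5, 238.4]
eef_rot: [-0.211, 0.977, 0.001, -0.001]
force: [0.5, -0.2, -2.6]
grip_width: 0.155
finger_force: 61.7
```

```bash
python3 go.py 494.6 235.8 240 158; python3 - <<'E'
from h import *
from rig import viewer
a=[]
d=viewer.get_image("side")
p=proj(d,[[537.5,-209,190]])[0].astype(int);print(p)
x,y=max(p[0]-40,0),max(p[1]-45,0)
a=cv2.resize(d["frame"][y:y+90,x:x+80],None,fx=5,fy=5,interpolation=cv2.INTER_CUBIC)
cv2.imwrite("pics/d.png",a)
E
```

```text
pos [ 536.94 -208.5   238.38] head -155.64 tilt 0.13 q1,q6 [-29.3 -53.7] t 5.05
F [ 0.46 -0.17 -2.57] M [-0.026 -0.018  0.029] w 0.1547370448286631 61.7264449596405
shift [-0.1447   0.42221 -0.00102] rz 0.8092 axes x [-0.911 -0.412  0.001] y [-0.412  0.911  0.002]
[359 157]
```

View pics/d.png

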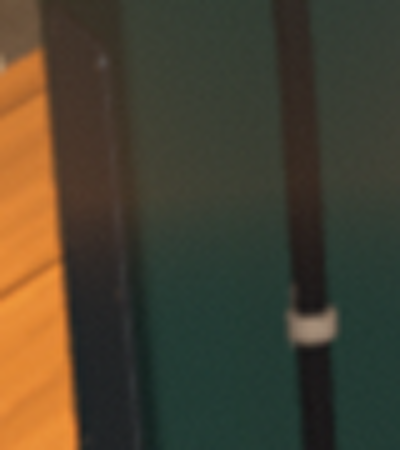

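Request:
{"fn": "carry_out", "kwargs": {"moves": [[[0,0,0.1],[-0.012,0.035,0],1],[[0,0,0.2],[-0.027,0.08,0],1],[[0,0,0.3],[-0.041,0.12,0],1],[[0,0,0.4],[-0.055,0.16,0],1],[[0,0,0.5],[-0.069,0.2,0],1],[[0,0,0.6],[-0.082,0.24,0],1],[[0,0,0.7],[-0.096,0.28,0],1],[[0,0,0.809],[-0.11,0.32,0],1],[[0,0,0.809],[-0.123,0.36,0],1],[[0,0,0.809],[-0.137,0.4,0],1],[[0,0,0.809],[-0.1447,0.4222,-0.001],1],[[0,0,0.809],[-0.1447,0.4222,-0.001],1]]}}

```text
clock: 6.3
position: [493.8, 237.9, 239.1]
eef_rot: [0.189, 0.982, -0.0, -0.001]
force: [0.1, 0.2, -2.2]
grip_width: 0.153
finger_force: 61.8
```

Request:
{"fn": "carry_out", "kwargs": {"moves": [[[0,0,0],[0,0,0],1],[[0,0,0],[0,0,0],1],[[0,0,0],[0,0,0],1]]}}

```text
clock: 6.6
position: [495.1, 234.6, 240.7]
eef_rot: [0.191, 0.982, -0.0, -0.0]
force: [-0.5, 0.6, -1.5]
grip_width: 0.154
finger_force: 61.8
```

```bash
python3 go.py 494.6 235.8 225 158; python3 - <<'E'
from h import *
from rig import viewer
o=[]
for c,z in(("side",190),("top",150)):
    d=viewer.get_image(c);p=proj(d,[[495,236,z]])[0].astype(int);x,y=p-[40,50];print(c,x,y)
    o.append(cv2.resize(d["frame"][y:y+100,x:x+80],None,fx=5,fy=5,interpolation=cv2.INTER_CUBIC))
cv2.imwrite("pics/e.png",np.hstack(o))
E
```

```text
pos [495.12 234.56 240.66] head 157.94 tilt 0.04 q1,q6 [16.8 38.9] t 6.6
F [-0.52  0.56 -1.49] M [-0.033  0.023  0.003] w 0.15371164487068695 61.7639422416687
shift [0.00094 0.00096 0.01566] rz -0.0011 axes x [-0.927  0.376  0.   ] y [ 0.376  0.927 -0.   ]
side 221 186
top 205 171
```

View pics/e.png

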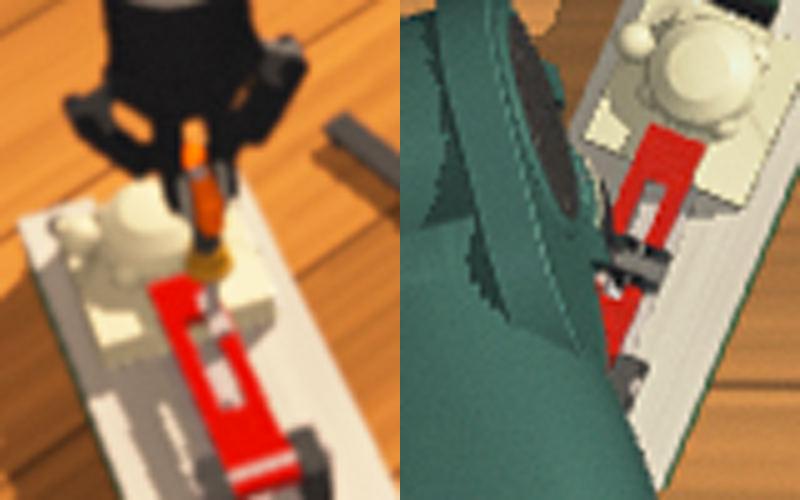

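```bash
python3 - <<'E'
from h import *
from rig import viewer,env
d=viewer.get_image("side");p=env.sense()["position"];print(p.round(1))
for z in (255,242,229,187,182,145,137): print(z,((proj(d,[[p[0],p[1],z]])[0]-[221,186]+.5)*5-.5).round(0))
E
```

```text
[495.2 234.8 241. ]
255 [197. 168.]
242 [199. 185.]
229 [201. 202.]
187 [208. 255.]
182 [208. 261.]
145 [214. 306.]
137 [215. 315.]
```

Request:
{"fn": "carry_out", "kwargs": {"moves": [[[0,0,0],[0,0,0.03],1],[[0,0,0],[0,0,0.05],1],[[0,0,0],[0,0,0.058],1],[[0,0,0],[0,0,0.066],1],[[0,0,0],[0,0,0.074],1],[[0,0,0],[0,0,0.082],1],[[0,0,0],[0,0,0.085],1],[[0,0,0],[0,0,0.085],1]]}}

```text
clock: 7.55
position: [495.0, 235.5, 155.8]
eef_rot: [0.191, 0.982, -0.0, -0.0]
force: [0.3, -0.5, -1.4]
grip_width: 0.154
finger_force: 61.6
```

```bash
python3 go.py 494.6 235.8 148 158;  python3 - <<'E'
from h import *
from rig import viewer
d=viewer.get_image("side")
cv2.imwrite("pics/f.png",cv2.resize(d["frame"][205:295,225:305],None,fx=6.5,fy=6.5,interpolation=cv2.INTER_CUBIC))
E
```

```text
pos [494.97 235.46 155.79] head 158.01 tilt 0.02 q1,q6 [16.9 38.9] t 7.55
F [ 0.31 -0.53 -1.37] M [ 0.023 -0.051  0.017] w 0.15356429909074465 61.59775257110596
shift [0.00047 0.00017 0.00779] rz 0.0002 axes x [-0.927  0.374  0.   ] y [ 0.374  0.927 -0.   ]
```

View pics/f.png

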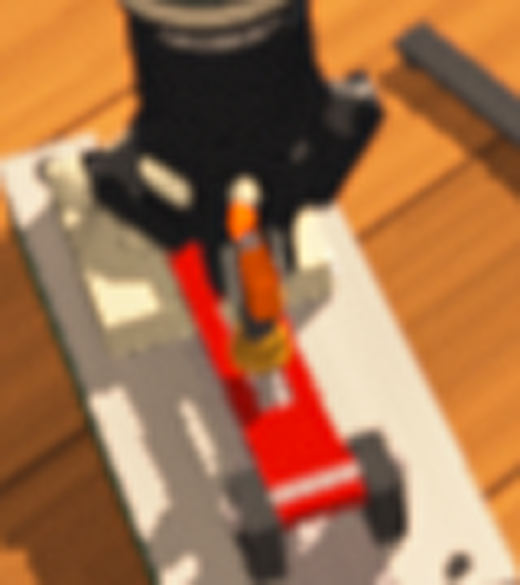

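Request:
{"fn": "carry_out", "kwargs": {"moves": [[[0,0,0],[0,0,0.003],1],[[0,0,0],[0,0,0.006],1],[[0,0,0],[0,0,0.008],1],[[0,0,0],[0,0,0.009],1],[[0,0,0],[0,0,0.01],1],[[0,0,0],[0,0,0.01],1],[[0,0,0],[0,0,0.01],1]]}}

```text
clock: 8.3
position: [495.0, 235.4, 146.0]
eef_rot: [0.191, 0.982, -0.0, -0.0]
force: [-1.0, -0.6, -2.1]
grip_width: 0.151
finger_force: 61.7
```

```bash
python3 go.py 494.6 235.8 148 158
```

```text
pos [495.05 235.44 146.03] head 158.01 tilt 0.01 q1,q6 [16.9 38.9] t 8.3
F [-0.95 -0.58 -2.08] M [-0.143  0.077  0.062] w 0.1513226131168999 61.659157276153564
shift [ 0.00055  0.00016 -0.00197] rz 0.0002 axes x [-0.927  0.374 -0.   ] y [ 0.374  0.927 -0.   ]
```

Request:
{"fn": "carry_out", "kwargs": {"moves": [[[0,0,0],[0,0,0.001],1],[[0,0,0],[0,0,0.002],1],[[0,0,0],[0,0,0.003],1],[[0,0,0],[0,0,0.004],1],[[0,0,0],[0,0,0.004],1]]}}

```text
clock: 8.8
position: [495.1, 235.5, 142.1]
eef_rot: [0.191, 0.982, 0.0, 0.0]
force: [-1.3, -1.4, 3.8]
grip_width: 0.156
finger_force: 62.5
```

```bash
python3 go.py 494.6 235.8 140 158
```

```text
pos [495.14 235.48 142.13] head 158.01 tilt 0.02 q1,q6 [16.9 38.9] t 8.8
F [-1.35 -1.4   3.78] M [-0.335  0.335 -0.006] w 0.1560210890934202 62.46826171875
shift [6.20e-04 9.00e-05 2.13e-03] rz 0.0002 axes x [-0.927  0.374 -0.   ] y [0.374 0.927 0.   ]
```

Request:
{"fn": "carry_out", "kwargs": {"moves": [[[0,0,0],[0,0,0.001],1],[[0,0,0],[0,0,0.002],1],[[0,0,0],[0,0,0.003],1],[[0,0,0],[0,0,0.003],1]]}}

```text
clock: 9.2
position: [495.2, 235.5, 139.2]
eef_rot: [0.191, 0.982, 0.0, 0.0]
force: [-1.8, -1.9, 5.6]
grip_width: 0.156
finger_force: 62.9
```

```bash
python3 go.py 494.6 235.8 140 158
```

```text
pos [495.19 235.52 139.23] head 158.01 tilt 0.03 q1,q6 [16.9 38.9] t 9.2
F [-1.75 -1.85  5.56] M [-0.412  0.492 -0.011] w 0.15555076586956362 62.92910814285278
shift [ 6.6e-04  4.0e-05 -7.7e-04] rz 0.0002 axes x [-0.927  0.374 -0.   ] y [0.374 0.927 0.   ]
```

Request:
{"fn": "carry_out", "kwargs": {"moves": [[[0,0,0],[0,0,0.0015],1],[[0,0,0],[0,0,0.003],1],[[0,0,0],[0,0,0.0045],1],[[0,0,0],[0,0,0.006],1],[[0,0,0],[0,0,0.007],1],[[0,0,0],[0,0,0.007],1]]}}

```text
clock: 9.8
position: [495.3, 235.5, 132.6]
eef_rot: [0.191, 0.982, 0.0, 0.0]
force: [-3.7, -3.0, 12.9]
grip_width: 0.15
finger_force: 63.8
```

```bash
python3 go.py 494.6 235.8 130 158
```

```text
pos [495.26 235.53 132.63] head 158.01 tilt 0.06 q1,q6 [16.9 38.9] t 9.8
F [-3.72 -2.99 12.9 ] M [-0.512  0.878  0.039] w 0.14988431190085696 63.80272150039673
shift [7.10e-04 1.00e-05 2.63e-03] rz 0.0002 axes x [-0.927  0.374 -0.001] y [0.374 0.927 0.001]
```

Request:
{"fn": "carry_out", "kwargs": {"moves": [[[0,0,0],[0.0002,-0.0003,0.001],1],[[0,0,0],[0.0003,-0.0005,0.002],1],[[0,0,0],[0.0003,-0.0005,0.0025],1],[[0,0,0],[0.0003,-0.0005,0.0025],1]]}}

```text
clock: 10.2
position: [495.2, 235.5, 130.5]
eef_rot: [0.191, 0.982, 0.001, 0.001]
force: [-3.1, 0.2, 15.7]
grip_width: 0.154
finger_force: 64.1
```

```bash
python3 go.py 494.6 235.8 130 158
```

```text
pos [495.18 235.48 130.48] head 158.02 tilt 0.12 q1,q6 [16.9 38.9] t 10.2
F [-3.1   0.21 15.69] M [-0.2    0.719  0.016] w 0.15431385857604044 64.10606861114502
shift [6.6e-04 8.0e-05 4.7e-04] rz 0.0003 axes x [-0.927  0.374 -0.001] y [0.374 0.927 0.002]
```

Request:
{"fn": "carry_out", "kwargs": {"moves": [[[0,0,0.1],[0.0002,0,0],1],[[0,0,0.2],[0.0002,0,0],1],[[0,0,0.3],[0.0002,0,0],1],[[0,0,0.4],[0.0002,0,0],1],[[0,0,0.5],[0.0002,0,0],1],[[0,0,0.6],[0.0002,0,0],1],[[0,0,0.6],[0.0002,0,0],1]]}}

```text
clock: 10.9
position: [495.3, 235.5, 130.7]
eef_rot: [0.474, 0.881, 0.001, 0.001]
force: [-1.7, -0.8, 15.8]
grip_width: 0.154
finger_force: 64.2
```

```bash
python3 go.py 494.6 235.8 130 68
```

```text
pos [495.3  235.5  130.65] head 123.42 tilt 0.16 q1,q6 [16.9 73.5] t 10.9
F [-1.75 -0.85 15.78] M [-0.328  0.398 -0.105] w 0.15419289371284967 64.18120265007019
shift [ 0.00064 -0.00042  0.00065] rz 0.9673 axes x [-0.551  0.835 -0.001] y [0.835 0.551 0.003]
```

Request:
{"fn": "carry_out", "kwargs": {"moves": [[[0,0,0.1],[0,0,0],1],[[0,0,0.2],[0,0,0],1],[[0,0,0.3],[0,0,0],1],[[0,0,0.4],[0,0,0],1],[[0,0,0.5],[0,0,0],1],[[0,0,0.6],[0,0,0],1],[[0,0,0.7],[0,0,0],1],[[0,0,0.8],[0,0,0],1],[[0,0,0.86],[0,0,0],1],[[0,0,0.86],[0,0,0],1]]}}

```text
clock: 11.9
position: [494.6, 235.5, 130.5]
eef_rot: [0.797, 0.603, 0.001, -0.0]
force: [-4.4, -1.2, 16.3]
grip_width: 0.152
finger_force: 64.3
```

```bash
python3 go.py 494.6 235.8 130 68
```

```text
pos [494.63 235.52 130.46] head 74.24 tilt 0.09 q1,q6 [ 16.9 122.7] t 11.9
F [-4.39 -1.21 16.3 ] M [-0.115  1.194  0.096] w 0.15224911651120307 64.25560355186462
shift [ 0.00026 -0.00011  0.00046] rz 0.1089 axes x [0.272 0.962 0.001] y [ 0.962 -0.272  0.001]
```

Request:
{"fn": "carry_out", "kwargs": {"moves": [[[0,0,0.03],[0,0,0],1],[[0,0,0.06],[0,0,0],1],[[0,0,0.09],[0,0,0],1],[[0,0,0.105],[0,0,0],1],[[0,0,0.105],[0,0,0],1]]}}

```text
clock: 12.4
position: [494.3, 235.7, 130.4]
eef_rot: [0.827, 0.562, 0.001, -0.0]
force: [-7.2, -0.2, 17.2]
grip_width: 0.156
finger_force: 64.5
```

```bash
python3 go.py 494.6 235.8 133 68
```

```text
pos [494.26 235.69 130.43] head 68.34 tilt 0.09 q1,q6 [ 16.9 128.6] t 12.4
F [-7.16 -0.2  17.17] M [0.324 1.869 0.222] w 0.155724293049516 64.45468068122864
shift [ 0.00023  0.00027 -0.00257] rz 0.006 axes x [0.369 0.929 0.002] y [ 0.929 -0.369 -0.   ]
```

Request:
{"fn": "carry_out", "kwargs": {"moves": [[[0,0,0.005],[0,-0.0003,-0.001],1],[[0,0,0.005],[0,-0.0005,-0.002],1],[[0,0,0.005],[0,-0.0005,-0.003],1],[[0,0,0.005],[0,-0.0005,-0.0035],1],[[0,0,0.005],[0,-0.0005,-0.0035],1]]}}

```text
clock: 12.9
position: [494.0, 235.8, 133.4]
eef_rot: [0.829, 0.56, 0.0, -0.0]
force: [-2.9, 1.3, 8.5]
grip_width: 0.152
finger_force: 63.1
```

```bash
python3 go.py 494.6 235.8 133 68
```

```text
pos [493.97 235.8  133.41] head 68.08 tilt 0.07 q1,q6 [ 17.  128.9] t 12.9
F [-2.87  1.3   8.47] M [0.306 1.07  0.131] w 0.15212191149313214 63.057990074157715
shift [0.00023 0.00059 0.00041] rz 0.0013 axes x [0.373 0.928 0.001] y [ 0.928 -0.373 -0.   ]
```

Request:
{"fn": "carry_out", "kwargs": {"moves": [[[0,0,0],[0,0,-0.0005],1],[[0,0,0],[0,0,-0.001],1],[[0,0,0],[0,0,-0.001],1]]}}

```text
clock: 13.2
position: [494.0, 235.8, 134.3]
eef_rot: [0.829, 0.56, 0.0, -0.0]
force: [-2.3, 0.8, 8.5]
grip_width: 0.153
finger_force: 62.9
```

```bash
python3 go.py 494.6 235.8 133 68
```

```text
pos [493.95 235.78 134.33] head 68.07 tilt 0.06 q1,q6 [ 17.  128.9] t 13.2
F [-2.29  0.8   8.45] M [0.337 0.896 0.058] w 0.15265932409605473 62.87667632102966
shift [0.00026 0.00059 0.00133] rz 0.0013 axes x [0.373 0.928 0.001] y [ 0.928 -0.373 -0.   ]
```

Consistent with a free rise; continue until the push vanishes.

Request:
{"fn": "carry_out", "kwargs": {"moves": [[[0,0,0],[0,0,-0.0005],1],[[0,0,0],[0,0,-0.001],1],[[0,0,0],[0,0,-0.0015],1],[[0,0,0],[0,0,-0.0015],1]]}}

```text
clock: 13.6
position: [493.8, 235.7, 135.2]
eef_rot: [0.829, 0.56, -0.0, -0.0]
force: [0.2, 3.4, -2.4]
grip_width: 0.15
finger_force: 61.6
```

```bash
python3 go.py 494.6 235.8 133 68
```

```text
pos [493.78 235.7  135.25] head 68.07 tilt 0.06 q1,q6 [ 17.  128.9] t 13.6
F [ 0.25  3.44 -2.35] M [0.896 0.485 0.104] w 0.14956429387809636 61.60766959190369
shift [0.0004  0.00073 0.00225] rz 0.0012 axes x [0.373 0.928 0.001] y [ 0.928 -0.373 -0.001]
```

Request:
{"fn": "carry_out", "kwargs": {"moves": [[[0,0,0],[0,0,0],0.2],[[0,0,0],[0,0,0],0.2],[[0,0,0],[0,0,0],0.2],[[0,0,0],[0,0,0],0.2],[[0,0,0],[0,0,-0.03],0.2],[[0,0,0],[0,0,-0.07],0.2],[[0,0,0],[0,0,-0.11],0.2],[[0,0,0],[0,0,-0.15],0.2],[[0,0,0],[0,0,-0.15],0.2]]}}

```text
clock: 14.5
position: [495.4, 235.8, 290.4]
eef_rot: [0.829, 0.56, 0.003, 0.001]
force: [0.6, -1.1, -0.6]
grip_width: 0.398
finger_force: 0.0
```

```bash
python3 go.py 494.6 235.8 133 68;  python3 - <<'E'
from h import *
from rig import viewer
d=viewer.get_image("side")
p=(proj(d,[[493.8,235.7,z] for z in(147,134,89,81)])-[225,205]+.5)*6.5;print(p.round(0).tolist())
cv2.imwrite("pics/g.png",cv2.resize(d["frame"][205:295,225:305],None,fx=6.5,fy=6.5,interpolation=cv2.INTER_CUBIC))
E
```

```text
pos [495.39 235.78 290.38] head 68.06 tilt 0.42 q1,q6 [ 16.9 128.9] t 14.5
F [ 0.6  -1.07 -0.56] M [-0.021  0.002 -0.003] w 0.39823932994906497 0.0
shift [-0.00098 -0.00165  0.15737] rz 0.001 axes x [0.374 0.928 0.004] y [ 0.928 -0.374  0.006]
[[253.0, 274.0], [255.0, 294.0], [264.0, 361.0], [265.0, 373.0]]
```

View pics/g.png

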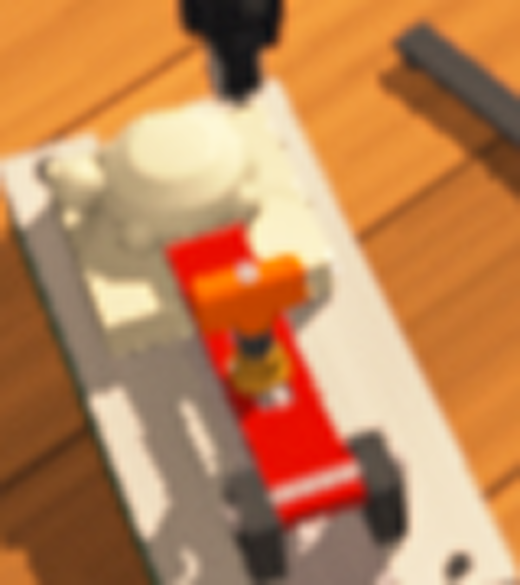

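```bash
python3 -c "
from rig import env
print(env.close_job())"
```

```text
the job is handed in; nothing more can be done
None
```

The T-bolt is turned a quarter turn and seated crosswise under the bar by force, height and camera checks. I released it, backed the gripper clear and handed the job in at about 14.5 s; no verdict came back.

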